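# Clamp the pressure cooker shut and prove the screw

### The job

The filled pressure cooker has its lid on, but its clamp is still open. Swing the clamp bow (the bar with the black post) clockwise until it is fully home against the stops of both lugs, then turn the clamp screw clockwise with its ball-ended lever until its foot bites on the lid, and prove that it holds: with the lever standing still, keep a steady push of 10 N or so on the ball, square to the lever, for a good second, and never as much as 20 N, which would crush the seal. Let go and leave the bow home and the screw still bearing on the lid, with the salt, spice and pepper beside the pot undisturbed.

Things in the scene. Friction and masses are not known exactly. Their poses are not given: they have to be found in the camera images.
- pot: Steel pressure cooker, 218 mm across the rim, rim 115 mm above the worktop, two black loop handles along its x axis (reaching 150 mm from the axis), two dark lugs with end stops on the rim along its y axis. It is full and heavy and does not move. Origin: centre of the underside; z is the upright axis about which the bow swings and the lever turns
- lid: Domed aluminium lid lying on the pot's rubber seal, 217 mm across. Origin on the axis, at its underside; the dark steel pad (30 mm across) that the screw's foot meets is in the middle, its top 27 mm above the origin. Its height differs by about 1 mm either way from day to day with the seal
- bow (a joint): Swing of the clamp bow about the pot's axis, rad: 0 as far out as it goes, grows clockwise seen from above, 0.80 fully home (hooks under the lugs and against the stops; the bow then lies along the pot's y axis). Stays where it is left; swinging it takes about 0.2 N m (2.3 N at the post)
- bow_post (a point): Middle of the upright black post by which the bow is swung: 18 mm thick, from 168 to 198 mm above the worktop, 88 mm from the pot's axis. The bow is a steel bar 24 mm wide over the lid, its top 168 mm above the worktop; with the bow home the post is on the pot's +y side. This point is 184 mm above the worktop
- lever (a joint): Turn of the clamp screw's lever relative to the bow, rad, grows clockwise seen from above (tightening). The screw sinks 3 mm per radian. Turning it freely takes 0.12 N m (2 N at the ball, 3 to 4 N when turned briskly) and it stays where it is left. Its foot bites on the lid's pad somewhere between 0.75 and 1.55, depending on the seal; then it yields less than 0.1 more under the proof load
- lever_ball (a point): Centre of the black ball, 27 mm across, on the end of the lever, 62 mm from the pot's axis, about 205 mm above the worktop. The lever (10 mm rod; hub 30 mm across, up to 213 mm high) rides on the bow; with the bow home it lies on the pot's -x side. A push of 10 N here, square to the lever, presses foot on lid with about 165 N, 15 N with 270 N
- spindle: Steel shank and round foot (24 mm across) of the clamp screw, on the pot's axis under the lever; it slides down as the lever is tightened and then presses on the lid. Origin on the axis, level with the worktop when unturned
- salt_shaker: Salt shaker, 44 mm across, 90 mm tall, beside the pot; leave it alone. Origin: centre of the underside
- spice_jar: Spice jar with a green cap, 46 mm across, 106 mm tall, beside the pot; leave it alone. Origin: centre of the underside
- pepper_mill: Brown wooden pepper mill, 58 mm across, 170 mm tall, beside the pot; leave it alone. Origin: centre of the underside

How it is judged:
By the outcome, as a careful person would: the job done as asked, in the order asked, and still so for the second after the job is handed in, with the robot touching nothing.
It also fails if it takes over 61 s, if anything falls off the work surface, if the arm or the gripper's body presses on something with over 40 N, if the wrist force passes 120 N, or if a joint passes its speed limit or range.

### The arm

A 6-joint arm with a two-finger parallel gripper is mounted at the origin on a cart in front of the work surface, level with it; the furniture and walls round the work are solid. World frame = base frame: x ahead of the robot, y to its left, z up, the work surface at z = 0. Lengths are in m, angles in rad, forces in N, time in s.
With the tool pointing down it reaches from about 0.35 to 0.975 m from the base axis. Payload 4.9 kg.
Tool frame: the origin (TCP) lies at the very end of the fingers, on their centre line; the grasp point (between the pads) lies 19 mm behind it (ctrl.grip_point_offset is the distance from the TCP to the grasp point, in m); z points along the fingers, y is the line along which they close (so a half turn about z gives the same grasp; the last joint's range is limited). The gripper opens to 85 mm and grips with 20 to 120 N. Pads are 22 mm wide; open, the fingers measure 114 mm over their backs; the gripper's body (76 mm by 85 mm) begins 54 mm behind the grasp point. The pads swing forward as they close: fully open they stand 13 mm farther back than shut.
Start: joints at [1.078, 0.053, 1.613, -0, 1.476, -0.119], TCP at [0.228, 0.582, 0.231] pointing down, gripper open.
Joint ranges: [-3.01, 3.01], [-1.01, 2.22], [0.06, 2.58], [-1.02, 4.17], [0.09, 2.62], [-3.14, 3.14]. Speed limits (rad/s): [2.57, 2.57, 3.14, 3.14, 3.14, 3.14].

### API

Orientations are given as a rotation vector (axis times angle).
In Python, from station import ctrl gives the robot as it stands.
- The arm moves only by the tool send_rows, never from a script. Its argument "rows" is a list of rows, each a list of 3 entries, a list of its own where there are three numbers: the finger opening in cm, from 0 to 8.54, then the shift along the tool's x, y, z in cm, then the turn about the tool's z in degrees. A call has 1 to 10 rows; each row shifts and turns the commanded pose from where the row before left it, along the tool's axes as they then stand; what a row does not reach is not made up. A row lasts 1/8 s, in which the tool goes at most 62.5 mm and 10.7 degrees, less where a joint would pass 70% of its speed; a pose out of reach is approached as far as the arm can. A call with a gripper value outside its range is refused whole. The fingers move at their own pace and stop on an object; "newtons" is the grip in N (left out, the last holds). Time passes only in rows, so rows that do not move let the fingers close. It gives the time, the measured TCP pose, the force, the opening and the grip force at its end, in the units of the state.
- ctrl.get_obs(): the state, without advancing time (a new reading comes with each control period).
- ctrl.get_image(name): name is "scene" or "top" or "wrist"; returns a dict with "frame" (420x560x3 uint8, red, green, blue), "range_z" (420x560 float32, m along the optical axis (not along the pixel's ray), 0 where there is no reading), "fx", "fy", "cx", "cy" (pixels), "k1" (the pictures are not rectified: a ray, as slopes to the right and down, at radius r is drawn at 1 + k1 r^2 times it, then the intrinsics apply), "cam_to_world" (4x4, takes a point from camera to world coordinates). Camera axes: x right, y down, z forward; pixel columns grow to the right and rows downward; lengths in m; the calibration is good to about 2 mm. A picture is of the moment at which its call begins.
- ctrl.finish_job(): hands the job in; it is judged then, once.
The state is a dict: "t": time; "q": joint angles; "dq": joint speeds; "effort": joint torques, N m; "tool_pos": TCP position; "tool_rot": TCP orientation; "contact_force": force on the tool from outside, world axes, zero at the start; "wrist_torque": the same for the moment, N m; "opening": finger opening in m; "grip_force": force on a finger pad.
Only numpy, scipy, OpenCV 4.12 (cv2) and the standard library are available. Lean on these libraries where they do the work, as an engineer would, in place of code of your own. Each camera call takes 0.05 s, during which the arm holds its last target. There are 200 camera calls.

## Working session

There is one attempt and no reset: what is moved stays moved. The work goes in short steps, Python scripts to look and compute and a tool call to move; the robot and the scene stay as the last step left them, time stands still between calls to the robot, and variables do not carry over. Pictures are saved under pics/ and viewed, at most 10 in all, crops included, and the job is handed in when it is done.

Besides the shell and the picture viewer there is one more tool, called after "Request:" in YAML: its name, and indented under it one key for each argument. send_rows: Moves the arm, as the interface text tells. Its arguments: {"type":"object","properties":{"rows":{"type":"array","items":{"type":"array"}},"newtons":{"type":"number"}},"required":["rows"]}

```bash
mkdir -p pics
cat > h.py <<'E'
import numpy as np,cv2
from station import ctrl
def shot(n,f=None):
    d=ctrl.get_image(n)
    if f: cv2.imwrite('pics/'+f,cv2.cvtColor(d['frame'],cv2.COLOR_RGB2BGR))
    return d
def cloud(d):
    h,w=d['range_z'].shape
    v,u=np.mgrid[:h,:w]
    K=np.array([[d['fx'],0,d['cx']],[0,d['fy'],d['cy']],[0,0,1.]])
    p=cv2.undistortPoints(np.stack([u,v],-1).reshape(-1,1,2).astype(np.float64),K,np.array([d['k1'],0,0,0.])).reshape(h,w,2)
    z=d['range_z'][...,None]; c=np.concatenate([p*z,z],-1)
    T=np.array(d['cam_to_world']); P=c@T[:3,:3].T+T[:3,3]; P[d['range_z']<=0]=np.nan
    return P
E
python3 - <<'E'
from h import *
for n in('top','scene'):
    d=shot(n,n+'0.png'); P=cloud(d); np.savez('%s0.npz'%n,P=P,f=d['frame'])
    print(n,np.array(d['cam_to_world'])[:3,3],d['k1'])
o=ctrl.get_obs();print(o)
E
```

```text
top [0.48018782 0.05702753 0.99434281] -0.11649713964770476
scene [0.40057456 0.74782159 0.6252407 ] 0.025257578932437897
{'t': 0.1, 'q': array([ 1.07801931e+00,  5.33046969e-02,  1.61417493e+00,  4.18952357e-07,
        1.47599619e+00, -1.18984368e-01]), 'dq': array([ 5.00270502e-04, -1.09949607e-03, -3.32946756e-03, -6.22496631e-05,
       -4.47720004e-04, -4.58750920e-04]), 'effort': array([ 1.06209695e-04, -3.94906282e+01, -3.71360672e+01, -1.18832140e-04,
        3.85935127e-03, -9.56599877e-06]), 'tool_pos': array([0.2279367 , 0.58134097, 0.23016647]), 'tool_rot': array([-5.83634243e-01, -3.08632504e+00,  2.82004104e-03]), 'contact_force': array([-0.99692339,  0.33832038,  0.7487484 ]), 'wrist_torque': array([ 0.02088708,  0.00733725, -0.02233555]), 'grip_force': 0.0, 'opening': 0.08528395996460304}
```

View pics/top0.png

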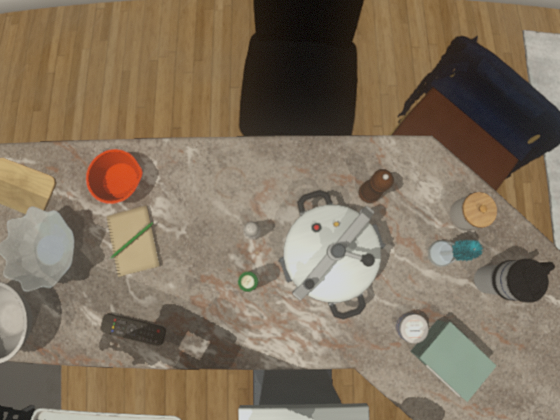

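View pics/scene0.png

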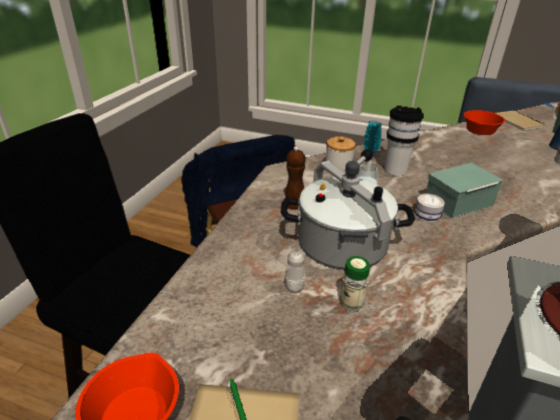

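The top view shows the pot at about (333,253), with handles at (316,200) and (347,305), the post at (310,283), the ball at (368,260) and the hub at (338,250). Salt is at (253,229), spice at (248,281) and the mill at (378,184). Next I'll turn these into metric positions.

Run:
```python
from h import *
D=np.load('top0.npz');P=D['P'];f=D['f'].astype(int)
for n,(u,v) in dict(hub=(338,250),ball=(368,260),post=(310,283),lidc=(325,235),h1=(316,193),h2=(349,313),salt=(251,230),spice=(248,281),mill=(384,178),bowfar=(370,214),lug=(0,0)).items():
    print(n,np.nanmedian(P[v-1:v+2,u-1:u+2].reshape(-1,3),0).round(4),f[v,u])
def rep(n,m,box):
    M=np.zeros(m.shape,bool);u0,u1,v0,v1=box;M[v0:v1,u0:u1]=m[v0:v1,u0:u1]
    q=P[M];v,u=np.nonzero(M);print(n,len(q),q.mean(0).round(4),q.min(0).round(4),q.max(0).round(4))
    return q,M
z=P[...,2];dark=f.max(-1)<75
rep('ball',(z>.19)&dark,(355,382,246,275))
rep('post',(z>.18)&dark,(298,322,270,300))
rep('hub',(z>.205),(325,352,235,265))
# lid/rim circle
M=np.zeros(z.shape,bool);M[190:320,270:400]=((z>.11)&(z<.25))[190:320,270:400]
q,_=rep('rim',((z>.105)&(z<.13)),(270,400,190,320))
# lid: bright
br=((f.min(-1)>130)&(z>.1)&(z<.16)).astype(np.uint8); br[:190]=0;br[320:]=0;br[:,:270]=0;br[:,400:]=0
pts=P[br>0][:,:2].astype(np.float32);c,r=cv2.minEnclosingCircle(pts);print('circle',c,r)
hm=dark&(z>.06)&(z<.115)
for b in((295,335,188,212),(328,372,290,322)): rep('handle',hm,b)
rep('salt',(z>.07)&(z<.1),(240,275,215,245));rep('spice',(z>.09)&(z<.12),(235,265,265,297));rep('mill',(z>.15)&(z<.19),(355,400,160,205))
```

```text
hub [ 0.5215 -0.0612  0.2127] [107 107 104]
ball [ 0.5005 -0.1191  0.2187] [85 83 80]
post [ 0.4574 -0.0055  0.1979] [84 82 77]
lidc [ 0.559  -0.0458  0.1317] [185 185 174]
h1 [ 0.6601 -0.0323  0.0964] [72 67 61]
h2 [ 0.3864 -0.0996  0.0959] [71 69 66]
salt [0.5767 0.1193 0.0876] [192 185 172]
spice [0.4608 0.125  0.1056] [189 183 151]
mill [ 0.6773 -0.1744  0.1683] [169 164 153]
bowfar [ 0.601  -0.1422  0.1543] [108 106  99]
lug [nan nan nan] [164 158 146]
ball 45 [ 0.5021 -0.119   0.2158] [ 0.4927 -0.1293  0.2092] [ 0.5105 -0.1083  0.2205]
  return np.nanmean(a, axis, out=out, keepdims=keepdims)
<stdin>:7: RuntimeWarning: Mean of empty slice.
  ret = um.true_divide(
Traceback (most recent call last):
ValueError: zero-size array to reduction operation minimum which has no identity
```

```bash
python3 - <<'E' 2>/dev/null
from h import *
D=np.load('top0.npz');P=D['P'];f=D['f'].astype(int);z=P[...,2]
dark=f.max(-1)<95
def rep(n,m,box):
    M=np.zeros(m.shape,bool);u0,u1,v0,v1=box;M[v0:v1,u0:u1]=m[v0:v1,u0:u1]
    q=P[M]
    if len(q): print(n,len(q),q.mean(0).round(4),((q.min(0)+q.max(0))/2).round(4),np.ptp(q,axis=0).round(3))
    return q
b=rep('ball',(z>.207)&dark,(355,382,246,275))
p=rep('post',(z>.188),(298,322,270,300))
h=rep('hub',(z>.208),(325,352,235,265))
h1=rep('h1',(z>.08)&(z<.108)&dark,(295,335,185,203));h2=rep('h2',(z>.08)&(z<.108)&dark,(328,372,302,322))
rep('salt',(z>.08)&(z<.1),(240,275,215,245));rep('spice',(z>.095)&(z<.12),(235,265,265,297));rep('mill',(z>.15)&(z<.19),(355,400,160,205))
bow=rep('bow',(z>.155)&(z<.175),(290,385,205,305))
c=(h1.mean(0)+h2.mean(0))/2; a=h1.mean(0)-h2.mean(0);print('pot c',c,'ang',np.degrees(np.arctan2(a[1],a[0])))
hc=h.mean(0)
for n,q in(('post',p),('ball',b)):
  e=q.mean(0)-hc;print(n,np.hypot(*e[:2]),np.degrees(np.arctan2(e[1],e[0])))
e=np.linalg.svd(bow[:,:2]-bow[:,:2].mean(0),full_matrices=0)[2][0];print('bow ang',np.degrees(np.arctan2(e[1],e[0])),bow.mean(0))
E
```

```text
ball 117 [ 0.502  -0.1188  0.216 ] [ 0.5017 -0.1186  0.2149] [0.022 0.023 0.014]
post 67 [ 0.4556 -0.0037  0.1967] [ 0.4554 -0.0037  0.1955] [0.016 0.016 0.008]
hub 149 [ 0.5216 -0.0628  0.2114] [ 0.5226 -0.0687  0.2115] [0.026 0.038 0.007]
h1 221 [ 0.6531 -0.0309  0.0948] [ 0.6536 -0.0288  0.0935] [0.029 0.078 0.014]
h2 240 [ 0.391  -0.0968  0.095 ] [ 0.3927 -0.0979  0.0943] [0.035 0.08  0.013]
salt 134 [0.5806 0.1206 0.0857] [0.5809 0.1208 0.0859] [0.031 0.03  0.011]
spice 322 [0.461  0.1261 0.1052] [0.4608 0.1262 0.1031] [0.044 0.043 0.014]
mill 240 [ 0.6796 -0.1759  0.1569] [ 0.6814 -0.1775  0.1611] [0.041 0.039 0.022]
bow 956 [ 0.5226 -0.0626  0.1671] [ 0.5217 -0.0627  0.1649] [0.176 0.163 0.02 ]
pot c [ 0.52202042 -0.063852    0.09487817] ang 14.10145840814269
post 0.08855775105360195 138.16744372499443
ball 0.05936301944661478 -109.30957972839906
bow ang 138.00380449549428 [ 0.52258098 -0.06260832  0.16707168]
```

Request:
send_rows:
  rows:
    - [0, [-3.4, -4.1, 0], 0]
    - [0, [-3.4, -4.1, 0], 0]
    - [0, [-3.4, -4.1, 0], 0]
    - [0, [-3.4, -4.1, 0], 0]
    - [0, [-3.4, -4.1, 0], 0]
    - [0, [-3.4, -4.1, 0], 0]
    - [0, [-3.4, -4.1, 0], 0]
    - [0, [-3.4, -4.1, 0], 0]
    - [0, [-3.4, -4.1, 0], 0]
    - [0, [-3.4, -4.1, 0], 0]

```text
t: 1.35
tool_pos: [0.395, 0.0743, 0.231]
tool_rot: [0.584, 3.087, 0.0]
contact_force: [0.9, 0.7, 0.2]
opening: 0.0
grip_force: 0.0
```

Request:
send_rows:
  rows:
    - [0, [0, 0, 0], -10.4]
    - [0, [0, 0, 0], -10.4]
    - [0, [0, 0, 0], -10.4]
    - [0, [0, 0, 0], -10.4]
    - [0, [0, 0, 0], -10.4]
    - [0, [0, 0, 0], 0]

```text
t: 2.1
tool_pos: [0.3948, 0.076, 0.2309]
tool_rot: [0.825, -3.031, -0.0]
contact_force: [-0.1, -0.2, 0.4]
opening: -0.0001
grip_force: 0.0
```

```bash
cat >> h.py <<'E'
from scipy.spatial.transform import Rotation as R
def togo(*pts):
    o=ctrl.get_obs();M=R.from_rotvec(o['tool_rot']).as_matrix();p=o['tool_pos']
    print('t',round(o['t'],2),'pos',p.round(4),'x-ang',np.degrees(np.arctan2(M[1,0],M[0,0])).round(1),'z',M[:,2].round(3),'F',o['contact_force'].round(1),'q',o['q'].round(2))
    for w in pts:
        print('cm',(M.T@(np.array(w)-p)*100).round(2)); p=np.array(w)
E
python3 - <<'E'
from h import *
togo((.425,-.029,.20),(.425,-.029,.175))
E
```

```text
t 2.1 pos [0.3948 0.076  0.2309] x-ang -149.5 z [-0.001 -0.    -1.   ] F [-0.1 -0.2  0.4] q [ 0.   -0.53  2.1  -0.    1.57 -2.1 ]
cm [  2.71 -10.58   3.09]
cm [-0.  -0.   2.5]
```

Request:
send_rows:
  rows:
    - [0, [1.35, -5.3, 0], 0]
    - [0, [1.35, -5.3, 0], 0]
    - [0, [0, 0, 3.0], 0]
    - [0, [0, 0, 2.5], 0]
    - [0, [0, 0, 0], 0]

```text
t: 2.72
tool_pos: [0.424, -0.0288, 0.1738]
tool_rot: [0.823, -3.027, -0.004]
contact_force: [0.6, 0.1, -0.1]
opening: 0.0002
grip_force: 0.0
```

Run:
```python
from h import *
# pusher position when touching post at given angle: post centre minus 20mm along tangent
c=np.array([.522,-.063])
u=np.array([np.cos(np.radians(30.5)),np.sin(np.radians(30.5))])
W=[]
for a in (138,130,121,112,107,104):
    r=np.radians(a);p=c+.088*np.array([np.cos(r),np.sin(r)])-.020*u;W.append((*p,.175))
togo(*W)
shot('top','t1.png')
```

```text
t 2.73 pos [ 0.424  -0.0288  0.1738] x-ang -149.6 z [-0.005  0.001 -1.   ] F [ 0.6  0.1 -0.1] q [-0.24 -0.42  2.12 -0.    1.44 -2.34]
cm [-2.06  0.47 -0.13]
cm [-1.19  0.29 -0.  ]
cm [-1.38  0.12 -0.  ]
cm [-1.38 -0.09 -0.01]
cm [-0.75 -0.15 -0.  ]
cm [-0.45 -0.12 -0.  ]
```

Request:
send_rows:
  rows:
    - [0, [-0.8, 0.25, 0], 0]
    - [0, [-0.8, 0.25, 0], 0]
    - [0, [-0.7, 0.1, 0], 0]
    - [0, [-0.7, 0.15, 0], 0]
    - [0, [-0.7, 0.1, 0], 0]
    - [0, [-0.7, 0.05, 0], 0]
    - [0, [-0.7, 0, 0], 0]
    - [0, [-0.6, -0.05, 0], 0]

```text
t: 3.78
tool_pos: [0.4707, 0.0076, 0.176]
tool_rot: [0.828, -3.03, -0.0]
contact_force: [-3.2, -0.2, -0.4]
opening: -0.0001
grip_force: 1.3
```

Run:
```python
from h import *
togo((.4833,.0122,.175))
shot('top','t2.png')
```

```text
t 3.77 pos [0.4707 0.0076 0.176 ] x-ang -149.4 z [-0.  0. -1.] F [-3.2 -0.2 -0.4] q [-0.14 -0.29  2.02  0.    1.41 -2.25]
cm [-1.32 -0.24  0.1 ]
```

View pics/t2.png

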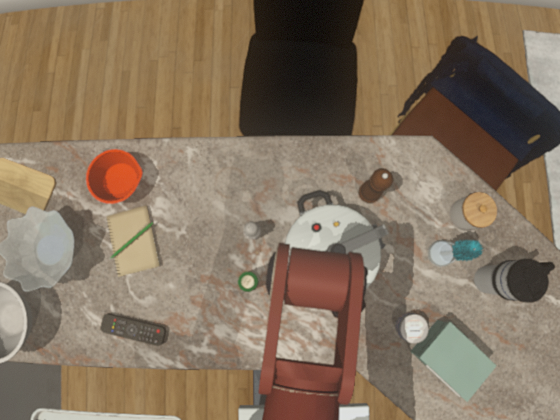

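The arm hides the post, but the far end of the bow has swung to about (380,230) and the force is 3 N, so the push is working. I'll continue slowly to the stop.

Request:
send_rows:
  rows:
    - [0, [-0.4, -0.05, 0], 0]
    - [0, [-0.3, -0.05, 0], 0]
    - [0, [-0.2, -0.05, 0], 0]
    - [0, [0, 0, 0], 0]

```text
t: 4.32
tool_pos: [0.4793, 0.0106, 0.1764]
tool_rot: [-0.828, 3.03, -0.0]
contact_force: [-0.8, 0.2, 0.0]
opening: -0.0003
grip_force: 0.5
```

Request:
send_rows:
  rows:
    - [0, [-0.2, -0.05, 0], 0]
    - [0, [-0.1, 0, 0], 0]
    - [0, [0, 0, 0], 0]

```text
t: 4.7
tool_pos: [0.4797, 0.0108, 0.1763]
tool_rot: [0.827, -3.024, 0.001]
contact_force: [-11.2, -3.5, 4.6]
opening: 0.0
grip_force: 6.0
```

Request:
send_rows:
  rows:
    - [0, [-0.1, 0, 0], 0]
    - [0, [0, 0, 0], 0]

```text
t: 4.95
tool_pos: [0.4798, 0.0108, 0.1763]
tool_rot: [0.826, -3.021, 0.002]
contact_force: [-14.8, -4.9, 7.5]
opening: -0.0002
grip_force: 8.0
```

Request:
send_rows:
  rows:
    - [0, [1.0, 0, 0], 0]
    - [0, [2.0, 0, 0], 0]
    - [0, [0, 0, -4.0], 0]
    - [0, [0, 6.0, -2.0], 0]
    - [0, [0, 6.0, 0], 0]
    - [0, [0, 6, 0], 0]
    - [0, [0, 3, 0], 0]
    - [0, [0, 0, 0], 0]

```text
t: 5.95
tool_pos: [0.35, 0.1785, 0.2367]
tool_rot: [-0.834, 3.026, 0.001]
contact_force: [-0.4, -0.5, 0.6]
opening: 0.0
grip_force: 0.0
```

```bash
python3 - <<'E' 2>/dev/null
from h import *
togo()
d=shot('top','t3.png');P=cloud(d);z=P[...,2]
np.savez('t3.npz',P=P,f=d['frame'])
E
```

```text
t 5.95 pos [0.35   0.1785 0.2367] x-ang -149.2 z [ 0.003  0.001 -1.   ] F [-0.4 -0.5  0.6] q [ 0.28 -0.56  2.11  0.    1.59 -1.83]
```

View pics/t3.png

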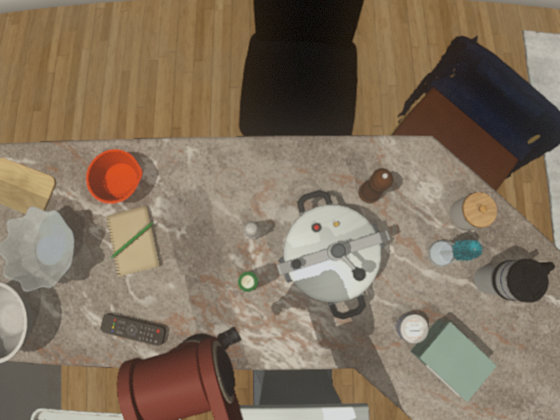

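The bow now lies across the pot, with the post at (297,263) and the ball at (358,275).

```bash
python3 - <<'E' 2>/dev/null
from h import *
D=np.load('t3.npz');P=D['P'];f=D['f'].astype(int);z=P[...,2];c=np.array([.522,-.063])
def rep(n,m,box):
    M=np.zeros(m.shape,bool);u0,u1,v0,v1=box;M[v0:v1,u0:u1]=m[v0:v1,u0:u1]
    q=P[M];m=q.mean(0);e=m[:2]-c;print(n,len(q),m.round(4),np.hypot(*e).round(4),np.degrees(np.arctan2(e[1],e[0]))%360);return q
rep('ball',(z>.207)&(f.max(-1)<95),(345,372,262,290));rep('post',(z>.188),(285,308,252,276))
b=rep('bow',(z>.155)&(z<.175),(270,405,220,290))[:,:2]
e=np.linalg.svd(b-b.mean(0),full_matrices=0)[2][0];print(np.degrees(np.arctan2(e[1],e[0]))%180)
# ball path: pusher centre touching (offset 24.5mm) behind ball for lever angles
for a in (215,200,185,170,155,140,125):
    r=np.radians(a);print(a,(c+.062*np.array([np.cos(r),np.sin(r)])).round(4))
E
```

```text
ball 112 [ 0.4746 -0.1     0.2161] 0.0601 217.98721918268262
post 66 [0.4974 0.022  0.1967] 0.0885 106.17572598034715
bow 953 [ 0.5223 -0.0636  0.1672] 0.0006 299.9720130716107
106.39306335025638
215 [ 0.4712 -0.0986]
200 [ 0.4637 -0.0842]
185 [ 0.4602 -0.0684]
170 [ 0.4609 -0.0522]
155 [ 0.4658 -0.0368]
140 [ 0.4745 -0.0231]
125 [ 0.4864 -0.0122]
```

```bash
python3 - <<'E' 2>/dev/null
from h import *
for n in('top0.npz','t3.npz'):
    D=np.load(n);P=D['P'];f=D['f'].astype(int);z=P[...,2]
    c=np.array([.522,-.063]);e=P[...,:2]-c;r=np.hypot(e[...,0],e[...,1]);a=np.degrees(np.arctan2(e[...,1],e[...,0]))%360
    for lo,hi in((.142,.155),(.128,.150),(.120,.135)):
        m=(r>lo)&(r<hi)&(z>.075)&(z<.115)
        for x0 in(14,194):
            d=(a-x0+180)%360-180;s=m&(abs(d)<35)
            print(n,lo,x0,s.sum(),'mean',d[s].mean().round(2),'ext',d[s].min().round(1),d[s].max().round(1))
d=shot('top');im=cv2.cvtColor(d['frame'][205:310,265:405],cv2.COLOR_RGB2BGR)
cv2.imwrite('pics/crop1.png',cv2.resize(im,None,fx=5.5,fy=5.5,interpolation=cv2.INTER_CUBIC))
E
```

```text
top0.npz 0.142 14 58 mean 4.03 ext -8.3 17.8
top0.npz 0.142 194 84 mean 2.33 ext -12.6 17.4
top0.npz 0.128 14 229 mean 3.53 ext -14.0 20.4
top0.npz 0.128 194 266 mean 2.15 ext -15.2 20.0
top0.npz 0.12 14 115 mean 3.76 ext -16.2 22.8
top0.npz 0.12 194 117 mean 2.53 ext -17.4 21.0
t3.npz 0.142 14 61 mean 4.13 ext -8.4 17.8
t3.npz 0.142 194 84 mean 2.34 ext -12.7 17.4
t3.npz 0.128 14 229 mean 3.53 ext -14.0 20.6
t3.npz 0.128 194 262 mean 2.1 ext -15.2 19.9
t3.npz 0.12 14 112 mean 3.96 ext -16.1 22.5
t3.npz 0.12 194 115 mean 2.26 ext -17.2 21.2
```

View pics/crop1.png

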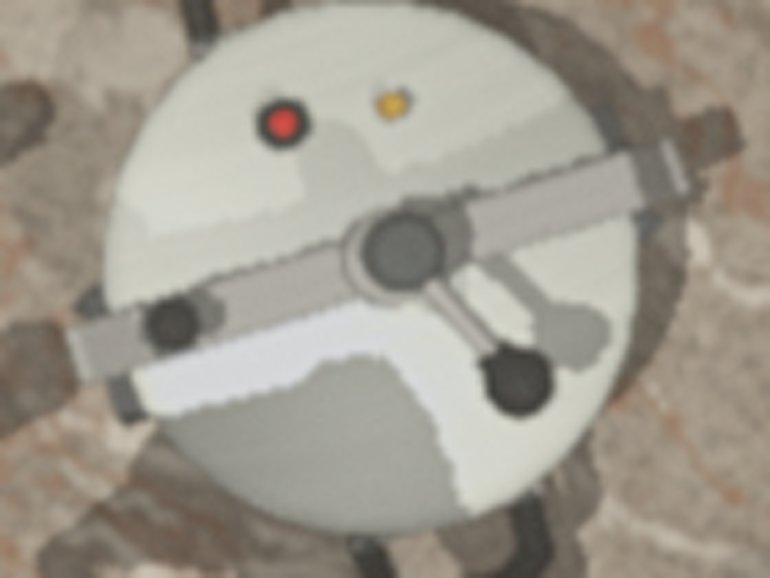

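The lugs sit symmetrically about the bow's ends, at (95,300)/(125,400) and (610,130)/(650,220). The bow is square to the handles, so it is home. Next I'll turn the tool and go behind the ball at (520,380).

Request:
send_rows:
  rows:
    - [0, [0, 0, 0], 10.4]
    - [0, [0, 0, 0], 10.4]
    - [0, [0, 0, 0], 10.4]
    - [0, [0, 0, 0], 10.4]
    - [0, [0, 0, 0], 10.4]
    - [0, [0, 0, 0], 10.4]
    - [0, [0, 0, 0], 10.4]
    - [0, [0, 0, 0], 10]
    - [0, [0, 0, 0], 0]

```text
t: 7.18
tool_pos: [0.3512, 0.1762, 0.2361]
tool_rot: [1.383, 2.82, 0.0]
contact_force: [0.2, -0.2, 0.5]
opening: -0.0003
grip_force: 0.0
```

Run:
```python
from h import *
togo((.497,-.132,.2367),(.497,-.132,.190))
```

```text
t 7.17 pos [0.3512 0.1762 0.2361] x-ang 127.8 z [ 0. -0. -1.] F [ 0.2 -0.2  0.5] q [ 0.28 -0.56  2.11 -0.    1.59 -0.38]
cm [-33.29  -7.34  -0.05]
cm [ 0.   -0.    4.67]
```

Request:
send_rows:
  rows:
    - [0, [-4.8, -1.05, 0], 0]
    - [0, [-4.8, -1.05, 0], 0]
    - [0, [-4.8, -1.05, 0], 0]
    - [0, [-4.8, -1.05, 0], 0]
    - [0, [-4.8, -1.05, 0], 0]
    - [0, [-4.8, -1.05, 0], 0]
    - [0, [-4.5, -1.05, 0], 0]
    - [0, [0, 0, 0], 0]

```text
t: 8.18
tool_pos: [0.4968, -0.1343, 0.2357]
tool_rot: [-1.385, -2.819, 0.001]
contact_force: [-0.7, 0.8, -0.3]
opening: -0.0003
grip_force: 0.0
```

Run:
```python
from h import *
togo((.497,-.132,.190))
# nominal pusher steps in tool frame, per 8 deg of lever turn with tool turning along
from math import *
r=np.radians
def pp(a): a=r(a);return np.array([.062*cos(a)-.0245*sin(a),.062*sin(a)+.0245*cos(a)])
d=pp(208)-pp(218)   # in world; tool x at a-90=128, tool y (x rotated -90 about up)= 38
X=np.array([cos(r(128)),sin(r(128))]);Y=np.array([cos(r(38)),sin(r(38))])
print('per 10deg: x,y cm (pre-turn axes)',d@X*100,d@Y*100)
```

```text
t 8.18 pos [ 0.4968 -0.1343  0.2357] x-ang 127.7 z [-0.001 -0.    -1.   ] F [-0.7  0.8 -0.3] q [-0.41 -0.22  1.86 -0.    1.5  -1.07]
cm [0.17 0.17 4.57]
per 10deg: x,y cm (pre-turn axes) 1.1138397066550572 -0.3312461039596687
```

Request:
send_rows:
  rows:
    - [0, [0.2, 0.2, 2.5], 0]
    - [0, [0, 0, 2.1], 0]
    - [0, [0, 0, 0], 0]

```text
t: 8.55
tool_pos: [0.4951, -0.1275, 0.188]
tool_rot: [-1.378, -2.818, 0.0]
contact_force: [-0.5, 0.8, 0.3]
opening: 0.0
grip_force: 0.0
```

Request:
send_rows:
  rows:
    - [0, [0.6, 0, 0], 0]
    - [0, [0.5, 0, 0], 0]
    - [0, [0.4, 0, 0], 0]
    - [0, [0.55, -0.19, 0], 5]
    - [0, [0.55, -0.19, 0], 5]
    - [0, [0, 0, 0], 0]

```text
t: 9.3
tool_pos: [0.478, -0.1097, 0.1907]
tool_rot: [1.621, 2.69, 0.0]
contact_force: [-0.1, -2.2, 0.6]
opening: 0.0002
grip_force: 0.8
```

```bash
cat >> h.py <<'E'
def st():
    o=ctrl.get_obs();M=R.from_rotvec(o['tool_rot']).as_matrix();F=M.T@o['contact_force']
    # ball centre if touching +x face; polar angle
    b=o['tool_pos']+M[:,0]*.0245-np.array([.522,-.063,0])
    # ball: on face line x=+24.5mm at radius 62
    e=b[:2];y=M[:2,1];k=np.roots([1,2*e@y,e@e-.062**2]);k=k[np.argmin(abs(k))].real;e=e+k*y
    print('t',round(o['t'],2),'Ftool',F.round(1),'lever ang',(np.degrees(np.arctan2(e[1],e[0]))%360).round(1),'yoff mm',round(k*1000,1),'x-ang+90',(np.degrees(np.arctan2(M[1,0],M[0,0]))+90).round(1),'z',o['tool_pos'][2].round(4))
E
python3 -c "
from h import *
st()"
```

```text
t 9.3 Ftool [-1.9 -1.1 -0.6] lever ang 204.4 yoff mm -1.2 x-ang+90 207.9 z 0.1907
```

Request:
send_rows:
  rows:
    - [0, [0.55, -0.19, 0], 6.5]
    - [0, [0.55, -0.19, 0], 6.5]
    - [0, [0.55, -0.19, 0], 5]
    - [0, [0, 0, 0], 0]

```text
t: 9.8
tool_pos: [0.4665, -0.0963, 0.19]
tool_rot: [-2.021, -2.405, 0.0]
contact_force: [-0.5, -1.8, -0.7]
opening: -0.0001
grip_force: 0.8
```

```bash
python3 -c "
from h import *
st()"
```

```text
t 9.8 Ftool [-1.7 -0.8  0.7] lever ang 188.7 yoff mm -1.6 x-ang+90 189.9 z 0.19
```

Request:
send_rows:
  rows:
    - [0, [0.28, -0.1, 0], 2.6]
    - [0, [0.28, -0.1, 0], 2.6]
    - [0, [0.28, -0.1, 0], 2.6]
    - [0, [0.28, -0.1, 0], 2.6]
    - [0, [0, 0, 0], 0]

```text
t: 10.42
tool_pos: [0.4613, -0.0856, 0.1897]
tool_rot: [-2.23, -2.211, 0.001]
contact_force: [-0.6, -1.7, -0.6]
opening: -0.0002
grip_force: 0.9
```

Request:
send_rows:
  rows:
    - [0, [0.28, -0.11, 0], 2.6]
    - [0, [0.28, -0.11, 0], 2.6]
    - [0, [0.28, -0.11, 0], 2.6]
    - [0, [0, 0, 0], 0]

```text
t: 10.92
tool_pos: [0.4588, -0.077, 0.19]
tool_rot: [-2.376, -2.055, -0.0]
contact_force: [0.0, -1.9, -1.8]
opening: 0.0001
grip_force: 0.8
```

```bash
python3 -c "
from h import *
st()"
```

```text
t 10.93 Ftool [-1.9  0.3  1.8] lever ang 170.3 yoff mm -1.4 x-ang+90 171.7 z 0.19
```

Request:
send_rows:
  rows:
    - [0, [0.28, -0.1, 0], 2.7]
    - [0, [0.28, -0.1, 0], 2.7]
    - [0, [0.28, -0.1, 0], 2.7]
    - [0, [0, 0, 0], 0]

```text
t: 11.42
tool_pos: [0.4574, -0.0682, 0.19]
tool_rot: [-2.515, -1.882, 0.0]
contact_force: [-1.3, -2.0, -1.0]
opening: -0.0002
grip_force: 0.9
```

Request:
send_rows:
  rows:
    - [0, [0.28, -0.1, 0], 2.6]
    - [0, [0.28, -0.1, 0], 2.6]
    - [0, [0, 0, 0], 0]

```text
t: 11.8
tool_pos: [0.4572, -0.0623, 0.19]
tool_rot: [-2.598, -1.766, 0.0]
contact_force: [-0.6, -1.6, -1.0]
opening: 0.0
grip_force: 0.9
```

```bash
python3 -c "
from h import *
st()"
```

```text
t 11.8 Ftool [-1.7  0.   1. ] lever ang 157.2 yoff mm -1.5 x-ang+90 158.4 z 0.19
```

Request:
send_rows:
  rows:
    - [0, [0.28, -0.1, 0], 2.7]
    - [0, [0.28, -0.1, 0], 2.7]
    - [0, [0, 0, 0], 0]

```text
t: 12.18
tool_pos: [0.4575, -0.0563, 0.19]
tool_rot: [-2.678, -1.641, 0.0]
contact_force: [-1.2, -2.4, -1.4]
opening: -0.0002
grip_force: 0.9
```

Request:
send_rows:
  rows:
    - [0, [0.28, -0.1, 0], 2.6]
    - [0, [0.28, -0.1, 0], 2.6]
    - [0, [0, 0, 0], 0]

```text
t: 12.55
tool_pos: [0.4584, -0.0506, 0.19]
tool_rot: [-2.75, -1.518, 0.001]
contact_force: [-1.0, -2.1, -1.0]
opening: -0.0004
grip_force: 1.2
```

```bash
python3 -c "
from h import *
st()"
```

```text
t 12.55 Ftool [-2.3  0.3  1. ] lever ang 146.8 yoff mm -1.6 x-ang+90 147.8 z 0.19
```

Request:
send_rows:
  rows:
    - [0, [0.28, -0.1, 0], 2.7]
    - [0, [0, 0, 0], 0]

```text
t: 12.8
tool_pos: [0.4589, -0.048, 0.1899]
tool_rot: [2.785, 1.453, -0.002]
contact_force: [-2.5, -4.7, -2.0]
opening: 0.0
grip_force: 2.2
```

Request:
send_rows:
  rows:
    - [0, [0.28, -0.1, 0], 2.6]
    - [0, [0, 0, 0], 0]

```text
t: 13.05
tool_pos: [0.4595, -0.0454, 0.1899]
tool_rot: [2.817, 1.389, -0.003]
contact_force: [-2.9, -5.3, -1.6]
opening: -0.0001
grip_force: 2.9
```

Request:
send_rows:
  rows:
    - [0, [0.28, -0.1, 0], 2.7]
    - [0, [0, 0, 0], 0]

```text
t: 13.3
tool_pos: [0.4601, -0.0429, 0.1898]
tool_rot: [2.849, 1.322, -0.005]
contact_force: [-4.5, -5.3, -1.2]
opening: 0.0005
grip_force: 3.7
```

```bash
python3 -c "
from h import *
st()"
```

```text
t 13.3 Ftool [-7.  -0.   1.2] lever ang 139.9 yoff mm -1.8 x-ang+90 139.8 z 0.1898
```

It has bitten at about 145°, and the force is 7 N square to the lever. I'll raise it in fine steps.

Request:
send_rows:
  rows:
    - [0, [0.2, -0.07, 0], 1.5]
    - [0, [0, 0, 0], 0]

```text
t: 13.55
tool_pos: [0.4606, -0.0413, 0.1897]
tool_rot: [2.866, 1.284, -0.006]
contact_force: [-5.8, -7.4, -1.5]
opening: 0.0003
grip_force: 4.4
```

Request:
send_rows:
  rows:
    - [0, [0.15, -0.05, 0], 1]
    - [0, [0, 0, 0], 0]

```text
t: 13.8
tool_pos: [0.4611, -0.0401, 0.1897]
tool_rot: [2.877, 1.259, -0.007]
contact_force: [-6.0, -8.5, -1.4]
opening: -0.0003
grip_force: 4.9
```

```bash
python3 -c "
from h import *
st()"
```

```text
t 13.8 Ftool [-10.3   1.4   1.4] lever ang 137.2 yoff mm -1.7 x-ang+90 137.3 z 0.1897
```

Request:
send_rows:
  rows:
    - [0, [0.1, -0.03, 0], 0.5]
    - [0, [0, 0, 0], 0]
    - [0, [0, 0, 0], 0]

```text
t: 14.18
tool_pos: [0.4614, -0.0393, 0.1897]
tool_rot: [2.882, 1.246, -0.008]
contact_force: [-5.7, -7.4, -1.8]
opening: -0.0001
grip_force: 5.3
```

```bash
python3 -c "
from h import *
st()"
```

```text
t 14.18 Ftool [-9.3  0.9  1.9] lever ang 136.5 yoff mm -1.6 x-ang+90 136.8 z 0.1897
```

Request:
send_rows:
  rows:
    - [0, [0, 0, 0], 0]
    - [0, [0, 0, 0], 0]
    - [0, [0, 0, 0], 0]
    - [0, [0, 0, 0], 0]
    - [0, [0, 0, 0], 0]
    - [0, [0, 0, 0], 0]

```text
t: 14.92
tool_pos: [0.4615, -0.0393, 0.1897]
tool_rot: [2.882, 1.246, -0.008]
contact_force: [-5.5, -8.6, -1.5]
opening: 0.0002
grip_force: 5.3
```

```bash
python3 -c "
from h import *
st()"
```

```text
t 14.93 Ftool [-10.    1.9   1.5] lever ang 136.5 yoff mm -1.6 x-ang+90 136.8 z 0.1897
```

Request:
send_rows:
  rows:
    - [0, [0, 0, 0], 0]
    - [0, [0, 0, 0], 0]
    - [0, [0, 0, 0], 0]
    - [0, [0, 0, 0], 0]
    - [0, [0, 0, 0], 0]
    - [0, [0, 0, 0], 0]

```text
t: 15.68
tool_pos: [0.4614, -0.0393, 0.1897]
tool_rot: [2.882, 1.246, -0.008]
contact_force: [-5.5, -8.9, -1.6]
opening: -0.0001
grip_force: 5.3
```

```bash
python3 -c "
from h import *
st()"
```

```text
t 15.68 Ftool [-10.2   2.1   1.6] lever ang 136.5 yoff mm -1.6 x-ang+90 136.8 z 0.1897
```

About 10 N is held steadily. I'll add a margin and hold again.

Request:
send_rows:
  rows:
    - [0, [0.2, -0.05, 0], 1]
    - [0, [0, 0, 0], 0]
    - [0, [0, 0, 0], 0]

```text
t: 16.05
tool_pos: [0.4622, -0.0377, 0.1897]
tool_rot: [2.893, 1.221, -0.009]
contact_force: [-7.1, -9.3, 0.1]
opening: 0.0002
grip_force: 5.8
```

```bash
python3 -c "
from h import *
st()"
```

```text
t 16.05 Ftool [-11.6   1.4  -0. ] lever ang 134.9 yoff mm -1.5 x-ang+90 135.8 z 0.1897
```

Request:
send_rows:
  rows:
    - [0, [0, 0, 0], 0]
    - [0, [0, 0, 0], 0]
    - [0, [0, 0, 0], 0]
    - [0, [0, 0, 0], 0]
    - [0, [0, 0, 0], 0]
    - [0, [0, 0, 0], 0]
    - [0, [0, 0, 0], 0]
    - [0, [0, 0, 0], 0]
    - [0, [0, 0, 0], 0]
    - [0, [0, 0, 0], 0]

```text
t: 17.3
tool_pos: [0.4622, -0.0377, 0.1896]
tool_rot: [2.893, 1.221, -0.009]
contact_force: [-7.3, -9.3, 0.3]
opening: 0.0
grip_force: 5.8
```

Request:
send_rows:
  rows:
    - [0, [0, 0, 0], 0]
    - [0, [0, 0, 0], 0]
    - [0, [0, 0, 0], 0]
    - [0, [0, 0, 0], 0]

```text
t: 17.8
tool_pos: [0.4622, -0.0377, 0.1897]
tool_rot: [2.893, 1.221, -0.009]
contact_force: [-7.4, -9.2, -0.5]
opening: 0.0001
grip_force: 5.8
```

```bash
python3 -c "
from h import *
st()"
```

```text
t 17.8 Ftool [-11.8   1.1   0.6] lever ang 134.9 yoff mm -1.5 x-ang+90 135.8 z 0.1897
```

Held at 11.7 N for 1.7 s with the lever still. Now I'll let go.

Request:
send_rows:
  rows:
    - [0, [-0.5, 0, 0], 0]
    - [0, [-1.5, 0, 0], 0]
    - [0, [-1.5, 0, 0], 0]
    - [0, [0, 0, -4], 0]
    - [0, [0, 0, -4], 0]
    - [0, [0, -4, 0], 0]
    - [0, [0, -5, 0], 0]
    - [0, [0, -5, 0], 0]
    - [0, [0, -5, 0], 0]
    - [0, [0, 0, 0], 0]

```text
t: 19.05
tool_pos: [0.3023, 0.0732, 0.2709]
tool_rot: [2.892, 1.226, 0.007]
contact_force: [0.9, -0.2, -0.5]
opening: -0.0002
grip_force: 0.0
```

```bash
python3 - <<'E' 2>/dev/null
from h import *
togo()
d=shot('top','t4.png')
im=cv2.cvtColor(d['frame'][150:350,200:440],cv2.COLOR_RGB2BGR)
cv2.imwrite('pics/crop2.png',cv2.resize(im,None,fx=3,fy=3,interpolation=cv2.INTER_CUBIC))
P=cloud(d);z=P[...,2];e=P[...,:2]-[.522,-.063];r=np.hypot(*np.moveaxis(e,-1,0))
b=P[(z>.155)&(z<.175)&(r<.12)][:,:2];v=np.linalg.svd(b-b.mean(0),full_matrices=0)[2][0];print('bow',np.degrees(np.arctan2(v[1],v[0]))%180)
m=e[(z>.205)&(z<.225)&(r>.045)&(r<.08)].mean(0);print('lever',np.degrees(np.arctan2(m[1],m[0]))%360)
E
```

```text
t 19.05 pos [0.3023 0.0732 0.2709] x-ang 46.0 z [ 0.004  0.001 -1.   ] F [ 0.9 -0.2 -0.5] q [-0.   -0.83  2.21  0.    1.76  0.76]
bow 106.40778473787677
lever 144.860111551652
```

View pics/crop2.png

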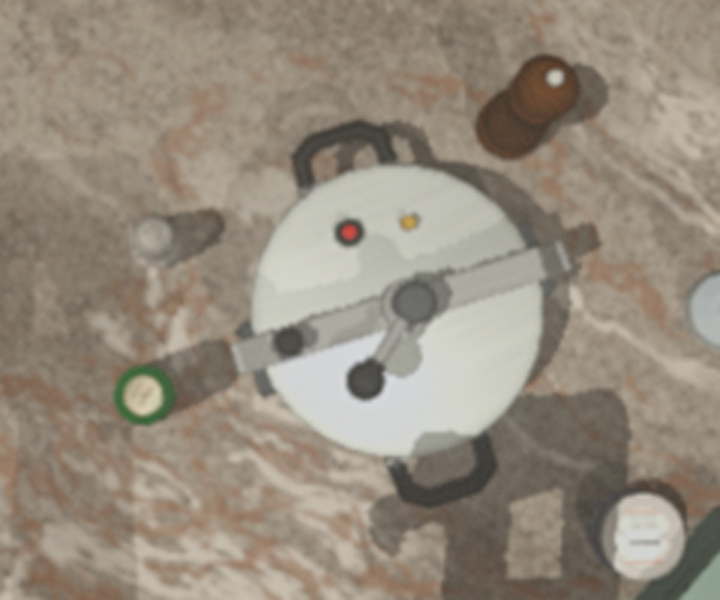

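The bow has stayed home at 106.4° and nothing beside the pot has moved: salt (155,238), spice (145,395) and mill (545,90). The ball at (365,380) has sprung back to about 145°, close to the bite point. I'll touch it again to confirm it still bears, then release slowly.

Run:
```python
from h import *
togo((.446,-.0545,.2709),(.446,-.0545,.190))
```

```text
t 19.1 pos [0.3031 0.0724 0.2707] x-ang 45.8 z [ 0.003  0.    -1.   ] F [ 0.1 -0.1 -0.2] q [-0.01 -0.83  2.21  0.    1.76  0.76]
cm [ 0.85 19.09  0.02]
cm [-0.02 -0.02  8.09]
```

Request:
send_rows:
  rows:
    - [0, [0.2, 5, 0], 0]
    - [0, [0.2, 5, 0], 0]
    - [0, [0.2, 5, 0], 0]
    - [0, [0.2, 4, 0], 0]
    - [0, [0, 0, 4], 0]
    - [0, [0, 0, 4], 0]
    - [0, [0.3, 0, 0], 0]
    - [0, [0, 0, 0], 0]

```text
t: 20.1
tool_pos: [0.4479, -0.0537, 0.1915]
tool_rot: [2.895, 1.218, 0.002]
contact_force: [-0.5, -0.2, 0.9]
opening: -0.0001
grip_force: 0.0
```

```bash
python3 -c "
from h import *
st()"
```

```text
t 20.1 Ftool [-0.5 -0.2 -0.9] lever ang 155.1 yoff mm 1.0 x-ang+90 135.6 z 0.1915
```

Request:
send_rows:
  rows:
    - [0, [0.3, 0, 0], 0]
    - [0, [0.2, 0, 0], 0]
    - [0, [0, 0, 0], 0]

```text
t: 20.48
tool_pos: [0.451, -0.0493, 0.191]
tool_rot: [2.894, 1.22, 0.002]
contact_force: [-0.4, 1.4, -0.4]
opening: 0.0002
grip_force: 0.0
```

```bash
python3 -c "
from h import *
st()"
```

```text
t 20.48 Ftool [ 0.7 -1.3  0.4] lever ang 150.0 yoff mm 0.3 x-ang+90 135.7 z 0.191
```

Request:
send_rows:
  rows:
    - [0, [0.2, 0, 0], 0]
    - [0, [0, 0, 0], 0]

```text
t: 20.72
tool_pos: [0.4519, -0.0478, 0.1901]
tool_rot: [2.895, 1.22, 0.0]
contact_force: [0.5, 0.3, -0.2]
opening: -0.0001
grip_force: 0.0
```

Request:
send_rows:
  rows:
    - [0, [0.2, 0, 0], 0]
    - [0, [0, 0, 0], 0]

```text
t: 20.98
tool_pos: [0.4533, -0.0464, 0.19]
tool_rot: [-2.895, -1.22, 0.0]
contact_force: [0.6, -0.7, -0.2]
opening: -0.0001
grip_force: 0.0
```

Request:
send_rows:
  rows:
    - [0, [0.2, 0, 0], 0]
    - [0, [0, 0, 0], 0]

```text
t: 21.22
tool_pos: [0.4542, -0.0454, 0.1899]
tool_rot: [2.895, 1.219, -0.003]
contact_force: [-3.4, -2.6, 0.6]
opening: -0.0001
grip_force: 1.9
```

Request:
send_rows:
  rows:
    - [0, [0.2, 0, 0], 0]
    - [0, [0, 0, 0], 0]

```text
t: 21.48
tool_pos: [0.455, -0.0439, 0.1899]
tool_rot: [-2.895, -1.219, 0.005]
contact_force: [-6.0, -3.2, 2.1]
opening: -0.0002
grip_force: 2.9
```

```bash
python3 -c "
from h import *
st()"
```

```text
t 21.48 Ftool [-6.4 -2.1 -2.1] lever ang 143.7 yoff mm -0.2 x-ang+90 135.7 z 0.1899
```

Contact at 145° gives 4 to 6 N at once, against 2 N when free, so the screw is still bearing. I'll push briefly to about 10 N, then release gently.

Request:
send_rows:
  rows:
    - [0, [0.2, -0.03, 0], 0]
    - [0, [0.15, -0.02, 0], 0]
    - [0, [0, 0, 0], 0]

```text
t: 21.85
tool_pos: [0.4564, -0.0412, 0.1898]
tool_rot: [-2.894, -1.219, 0.009]
contact_force: [-9.6, -3.4, 3.4]
opening: -0.0002
grip_force: 4.2
```

```bash
python3 -c "
from h import *
st()"
```

```text
t 21.85 Ftool [-9.2 -4.5 -3.4] lever ang 141.0 yoff mm 0.4 x-ang+90 135.7 z 0.1898
```

Request:
send_rows:
  rows:
    - [0, [-0.1, 0, 0], 0]
    - [0, [-0.1, 0, 0], 0]
    - [0, [-0.1, 0, 0], 0]
    - [0, [-0.1, 0, 0], 0]
    - [0, [-0.1, 0, 0], 0]
    - [0, [-0.1, 0, 0], 0]
    - [0, [-0.1, 0, 0], 0]
    - [0, [-0.1, 0, 0], 0]
    - [0, [-0.1, 0, 0], 0]
    - [0, [-0.1, 0, 0], 0]

```text
t: 23.1
tool_pos: [0.4512, -0.048, 0.1901]
tool_rot: [-2.895, -1.22, -0.0]
contact_force: [-0.4, 0.7, -0.7]
opening: -0.0005
grip_force: 0.0
```

Request:
send_rows:
  rows:
    - [0, [-0.2, 0, 0], 0]
    - [0, [-0.5, 0, 0], 0]
    - [0, [-1.0, 0, 0], 0]
    - [0, [0, 0, -4], 0]
    - [0, [0, 0, -4], 0]
    - [0, [0, -4, 0], 0]
    - [0, [0, -5, 0], 0]
    - [0, [0, -5, 0], 0]
    - [0, [0, -5, 0], 0]
    - [0, [0, 0, 0], 0]

```text
t: 24.35
tool_pos: [0.3022, 0.0737, 0.2704]
tool_rot: [2.892, 1.225, 0.004]
contact_force: [0.1, -0.5, 1.8]
opening: -0.0001
grip_force: 0.0
```

```bash
python3 - <<'E' 2>/dev/null
from h import *
togo()
P=cloud(shot('top','t5.png'));z=P[...,2];e=P[...,:2]-[.522,-.063];r=np.hypot(*np.moveaxis(e,-1,0))
b=P[(z>.155)&(z<.175)&(r<.12)][:,:2];v=np.linalg.svd(b-b.mean(0),full_matrices=0)[2][0];print('bow',np.degrees(np.arctan2(v[1],v[0]))%180)
m=e[(z>.205)&(z<.225)&(r>.045)&(r<.08)].mean(0);print('lever',np.degrees(np.arctan2(m[1],m[0]))%360)
E
```

```text
t 24.35 pos [0.3022 0.0737 0.2704] x-ang 45.9 z [ 0.003  0.    -1.   ] F [ 0.1 -0.5  1.8] q [-0.   -0.83  2.21  0.    1.76  0.77]
bow 106.38251369737183
lever 145.2085065667769
```

The lever rests in the same preloaded place and the bow is still home, so I'm handing in.

```bash
python3 -c "
from h import *
print(ctrl.finish_job())"
```

```text
the job is handed in; nothing more can be done
None
```

Job handed in at about 24 s: the bow is home against its stops, the screw has bitten and held about 11.7 N on the ball for 1.7 s (highest force read 11.8 N), the lever sprang back a little on release but still met firm resistance when touched again, and the salt, spice and pepper were not touched.

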